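# Press the cover caps home in a bust's plinth

### The arm

A 7-joint arm with a two-finger parallel gripper is mounted at the origin on the work surface. World frame = base frame: x ahead of the robot, y to its left, z up, the work surface at z = 0. Lengths are in m, angles in rad, forces in N, time in s.
With the tool pointing down it reaches from about 0.425 to 1.025 m from the base axis. Payload 9.4 kg.
Tool frame: the origin (TCP) lies on the front face of the gripper's body, between the roots of the fingers; the fingertips stand 73 mm ahead of it and the grasp point (between the pads) lies 54 mm ahead of it (robot.tcp_to_grasp is the distance from the TCP to the grasp point, in m); z points along the fingers, y is the line along which they close (so a half turn about z gives the same grasp; the last joint's range is limited). The gripper opens to 85 mm and grips with 20 to 120 N. Pads are 22 mm wide; open, the fingers measure 114 mm over their backs; the gripper's body (76 mm by 85 mm) begins 54 mm behind the grasp point. The pads swing forward as they close: fully open they stand 13 mm farther back than shut.
Start: joints at [1.169, 0.599, -0.003, 1.599, 0.002, 0.943, -0.08], TCP at [0.231, -0.687, 0.304] pointing down, gripper open.
Joint ranges: [-2.57, 2.57], [-0.35, 1.97], [-1.29, 1.29], [0.11, 2.56], [-1.05, 4.19], [0.11, 1.86], [-2.63, 2.63]. Speed limits (rad/s): [2.22, 2.22, 3.01, 3.01, 3.14, 3.14, 3.14].

### API

Orientations are given as a unit quaternion [w, x, y, z].
In Python, from workcell import robot, read_camera, close_job gives the robot as it stands. The module is installed in compiled form; this text tells all that it offers.
- The arm moves only by the tool play_rows, never from a script. Its argument "plan" is one flat list of numbers, 5 for each row, row after row: the shift along the tool's x, y, z in m, then the turn about the tool's z in rad, then the finger opening in m, from 0 to 0.0854. In form: [dx, dy, dz, spin, hand, dx, dy, dz, spin, hand, ...]. A call has 1 to 12 rows; each row is the pose to reach, as a shift and turn from the pose commanded when the call began, along the tool's axes at that moment; what a row does not reach only later rows make up. A row lasts 1/8 s, in which the tool goes at most 62.5 mm and 10.7 degrees, less where a joint would pass 70% of its speed; a pose out of reach is approached as far as the arm can. A call with a gripper value outside its range is refused whole. The fingers move at their own pace and stop on an object; the grip force is fixed at half the most. Time passes only in rows, so rows that repeat a pose let the fingers close. It gives the time, the measured TCP pose, the force, the opening and the grip force at its end, in the units of the state.
- robot.observe(): the state, without advancing time (a new reading comes with each control period).
- read_camera(name): name is "side" or "top" or "wrist"; returns a dict with "img" (400x640x3 uint8, red, green, blue), "K" (3x3 intrinsics, pixels), "extrinsics" (4x4, takes a point from world to camera coordinates). Camera axes: x right, y up, looking along -z (the intrinsics and any distortion apply to the point x, -y, -z); pixel columns grow to the right and rows downward; lengths in m; the calibration is good to about 2 mm. The wrist camera is an equidistant fisheye: a pixel r from the principal point sees the ray r / f radians off the axis. A picture is of the moment at which its call begins. There is no depth.
- close_job(): hands the job in; it is judged then, once.
The state is a dict: "time": time; "q": joint angles; "qd": joint speeds; "effort": joint torques, N m; "tool_pos": TCP position; "eef_rot": TCP orientation; "force": force on the tool from outside, world axes, zero at the start; "moment": the same for the moment, N m; "finger_gap": finger opening in m; "gripper_force": force on a finger pad.
Only numpy, scipy, OpenCV 4.12 (cv2) and the standard library are available. Lean on these libraries where they do the work, as an engineer would, in place of code of your own. Each camera call takes 0.05 s, during which the arm holds its last target. There are 200 camera calls.

### The job

Fill the plinth with one cap of each shape: set the oblong cap from the bench in the mouth of its socket, then, holding the carver's dummy by its handle, press it and the round cap that already stands in its socket straight down with the dummy's head (not with the fingers) until both snap fully home, flush with their blocks. Leave the duplicate square and round caps, the seated square cap, the plaster head and everything else where they are, and finally stand the dummy upright on its head on the bench and let go.

Things in the scene. Friction and masses are not known exactly. Their poses are not given: they have to be found in the camera images.
- cap_oblong_mid (a point): grey plastic cap, 30 mm thick: foot 11 mm high (its lowest 4 mm tapered in by 2.5 mm per side) and top plate 8 mm thick of full outline, the waist between them 4 mm narrower per side. Oblong outline 28 mm (its x) by 54 mm (its y), 50 g, lying loose right side up on the bench, at any yaw; fits its socket either way round. This point is its centre, 15 mm above its underside; z up
- cap_round_mid (a point): grey plastic cap, 30 mm thick: foot 11 mm high (its lowest 4 mm tapered in by 2.5 mm per side) and top plate 8 mm thick of full outline, the waist between them 4 mm narrower per side. Round, 40 mm diameter, 40 g. It stands already in the mouth of the round socket, not pressed in, 18 mm proud. This point is its centre, 15 mm above its underside; z up
- cap_square_mid (a point): grey plastic cap, 30 mm thick: foot 11 mm high (its lowest 4 mm tapered in by 2.5 mm per side) and top plate 8 mm thick of full outline, the waist between them 4 mm narrower per side. Square, 36 mm, already fully home in the square socket. This point is its centre, 15 mm above its underside; z up
- spare_square_mid (a point): grey plastic cap, 30 mm thick: foot 11 mm high (its lowest 4 mm tapered in by 2.5 mm per side) and top plate 8 mm thick of full outline, the waist between them 4 mm narrower per side. Square, 36 mm: a duplicate lying loose on the bench, not needed. This point is its centre, 15 mm above its underside; z up
- spare_round_mid (a point): grey plastic cap, 30 mm thick: foot 11 mm high (its lowest 4 mm tapered in by 2.5 mm per side) and top plate 8 mm thick of full outline, the waist between them 4 mm narrower per side. Round, 40 mm diameter: a duplicate lying loose on the bench, not needed. This point is its centre, 15 mm above its underside; z up
- dummy_grip (a point): the carver's dummy, a short round iron mallet standing on its head on the bench, 0.4 to 0.7 kg, 132 mm tall: dark head of 48 mm diameter and 48 mm height with a flat face below, and above it an upright round wooden handle of 22 mm diameter and 84 mm length. This point lies on the handle's axis, 90 mm above the face of the head (42 mm above the head, 42 mm below the handle's end); z along the handle, upward
- socket_oblong_mouth (a point): fixed pale plaster socket block, 84 x 84 mm, with a 28 x 54 mm oblong recess 30 mm deep in its top (about 1.2 mm play per side); a cap fully home is flush with the top. Four brass spring rollers in the walls hold up an unpressed cap (see plinth). This point: centre of the recess's mouth, level with the block's top, 55 mm above the bench; the oblong's 28 mm along x, 54 mm along y; z up, x and y along the block's sides
- socket_round_mouth (a point): fixed pale plaster socket block, 84 x 84 mm, with a 40 mm round recess 30 mm deep in its top (about 1.2 mm play per side); a cap fully home is flush with the top. Four brass spring rollers in the walls hold up an unpressed cap (see plinth). This point: centre of the recess's mouth, level with the block's top, 55 mm above the bench; z up, x and y along the block's sides
- socket_square_mouth (a point): fixed pale plaster socket block, 84 x 84 mm, with a 36 mm square recess 30 mm deep in its top (about 1.2 mm play per side); a cap fully home is flush with the top. Four brass spring rollers in the walls hold up an unpressed cap (see plinth). This point: centre of the recess's mouth, level with the block's top, 55 mm above the bench; z up, x and y along the block's sides
- plinth: fixed board 134 x 370 x 15 mm; origin under its centre. In a row along its y, 88 mm apart, in any order: three socket blocks, plaster head. Spring rollers stand 3.7 mm into each recess: a cap set in enters 12 mm and stops on them, 18 mm proud. Pushed down straight with about 10 N (8 to 15) it passes them, then slides easily to the floor, where they snap into its waist
- maquette: small white plaster head on a square 66 mm foot, 132 mm tall, 0.45 kg, standing loose in one of the four places of the plinth row; origin under its centre
- rubbing_stone: grey rubbing stone, loose block 85 x 30 x 25 mm lying on the bench; origin at the centre of its underside, x along its length
- chisel: steel stone chisel lying on the bench, about 157 mm long, 20 mm wide, 13 mm high, along its x axis; origin under its middle
- wax_tin: round steel tin, 62 mm diameter, about 45 mm tall, standing; origin under its centre
- filler_jar: round white jar, 56 mm diameter, about 50 mm tall, standing; origin under its centre
There are look-alikes about, which are no part of the job. What is shaped like the part that bears cap_square_mid but orange or red is not meant. Leave any turquoise look-alike of the part that bears cap_round_mid alone.

How it is judged:
By the outcome, as a careful person would: the job done as asked, in the order asked, and still so for the second after the job is handed in, with the robot touching nothing.
It also fails if it takes over 72 s, if anything falls off the work surface, if the arm or the gripper's body presses on something with over 40 N, if the wrist force passes 120 N, or if a joint passes its speed limit or range.

## Working session

There is one attempt and no reset: what is moved stays moved. The work goes in short steps, Python scripts to look and compute and a tool call to move; the robot and the scene stay as the last step left them, time stands still between calls to the robot, and variables do not carry over. Pictures are saved under pics/ and viewed, at most 10 in all, crops included, and the job is handed in when it is done.

Besides the shell and the picture viewer there is one more tool, called as name(argument=value, ...), one argument or row to a line, values as JSON. play_rows: Moves the arm, as the interface text tells. Its arguments: {"type":"object","properties":{"plan":{"type":"array","items":{"type":"number"}}},"required":["plan"]}

```bash
mkdir -p pics
cat > h.py <<'E'
import numpy as np, cv2
from workcell import robot, read_camera, close_job
def ray(c,u,v):
    K=c["K"];E=np.array(c["extrinsics"]);R=E[:3,:3];t=E[:3,3]
    d=np.array([(u-K[0][2])/K[0][0],-(v-K[1][2])/K[1][1],-1.0])
    return -R.T@t, R.T@d
def onz(c,u,v,z):
    o,d=ray(c,u,v); return o+d*(z-o[2])/d[2]
def proj(c,p):
    K=c["K"];E=np.array(c["extrinsics"]);q=E[:3,:3]@np.array(p)+E[:3,3]
    return np.array([K[0][2]+K[0][0]*q[0]/-q[2],K[1][2]+K[1][1]*-q[1]/-q[2]])
def save(c,n): cv2.imwrite("pics/"+n,c["img"][:,:,::-1])
E
python3 - <<'E'
from h import *
np.set_printoptions(precision=4,suppress=True)
for n in ("top","side"):
    c=read_camera(n);save(c,n+"0.png");print(n,c.keys(),c["K"],c["extrinsics"])
    np.save(n+"0.npy",c,allow_pickle=True)
s=robot.observe();print(s,robot.tcp_to_grasp)
E
```

```text
top dict_keys(['img', 'K', 'extrinsics']) [[414.3844   0.     311.6864]
 [  0.     414.3844 195.6352]
 [  0.       0.       1.    ]] [[-0.0171 -0.9996 -0.0238  0.0134]
 [ 0.9939 -0.0196  0.1087 -0.6024]
 [-0.1091 -0.0218  0.9938 -0.8927]
 [ 0.      0.      0.      1.    ]]
side dict_keys(['img', 'K', 'extrinsics']) [[371.4627   0.     319.8167]
 [  0.     371.4627 196.6011]
 [  0.       0.       1.    ]] [[ 0.7653 -0.6437  0.0004 -0.4617]
 [ 0.4359  0.5187  0.7355 -0.3227]
 [-0.4737 -0.5627  0.6775 -0.6721]
 [ 0.      0.      0.      1.    ]]
{'time': 0.1, 'q': array([ 1.1693,  0.6001, -0.0026,  1.6001,  0.0018,  0.9429, -0.0798]), 'qd': array([ 0.0002, -0.0025,  0.001 , -0.0021, -0.0003,  0.0003, -0.0017]), 'effort': array([  0.0046, -77.7995,   1.5696, -25.8625,   0.0126,   0.0055,
         0.    ]), 'tool_pos': array([ 0.2313, -0.6868,  0.3031]), 'eef_rot': array([-0.0007,  0.9868,  0.1617, -0.0002]), 'force': array([-0.3773, -0.0423, -0.2658]), 'moment': array([-0.0312,  0.0312, -0.0456]), 'gripper_force': 0.0, 'finger_gap': 0.08549255915317505} 0.0539
```

View pics/top0.png

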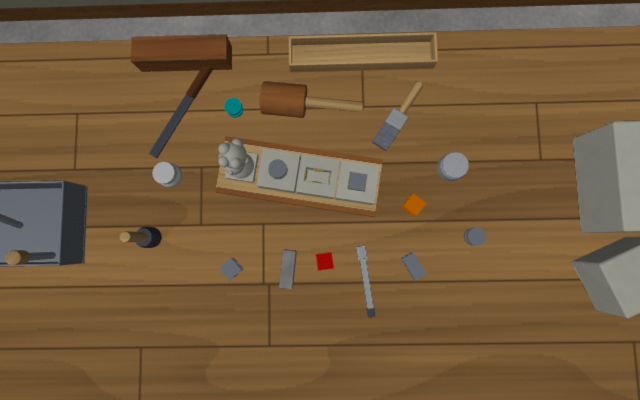

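View pics/side0.png

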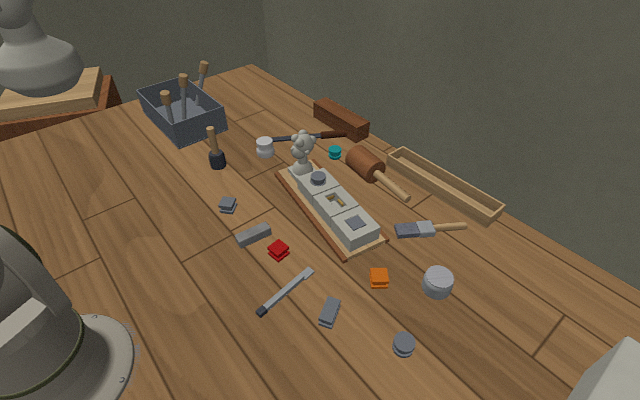

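Top view: the oblong grey piece at (413,266) is the cap, since it is short and two-tiered. The grey bar at (288,269) is the 85 mm rubbing stone. The square spare is at (231,268) and the round spare at (475,236). The dummy stands at (148,238). In the row are the head (235,160), round cap (278,169), open oblong socket (318,176) and seated square (357,182). Next I'll measure these and confirm in a crop.

Run:
```python
from h import *
np.set_printoptions(precision=4,suppress=True)
T=np.load("top0.npy",allow_pickle=True).item();S=np.load("side0.npy",allow_pickle=True).item()
im=T["img"];hsv=cv2.cvtColor(im,cv2.COLOR_RGB2HSV)
big=cv2.resize(im[130:330,120:500],None,fx=2.1,fy=2.1,interpolation=cv2.INTER_CUBIC)
sb=S["img"][150:370,180:470]; sb=cv2.resize(sb,(395,300),interpolation=cv2.INTER_CUBIC)
dm=cv2.resize(im[215:265,105:175],(395,282),interpolation=cv2.INTER_CUBIC)
out=np.zeros((600,800,3),np.uint8); b2=cv2.resize(big,(570,300)); out[:300,:570]=b2; out[300:600,:395]=sb; out[300:582,400:795]=dm
cv2.imwrite("pics/crop1.png",out[:,:,::-1])
m=((hsv[:,:,1]<70)&(hsv[:,:,2]>40)).astype(np.uint8)*255
for name,C,mm in (("top",T,m),):
  n,l,st,ce=cv2.connectedComponentsWithStats(mm)
  for i in range(1,n):
    if 60<st[i,4]<8000 and 120<ce[i][0]<500 and ce[i][1]>120:
      c,_=cv2.findContours((l==i).astype(np.uint8),cv2.RETR_EXTERNAL,cv2.CHAIN_APPROX_NONE)
      r=cv2.minAreaRect(c[0]); b=cv2.boxPoints(r)
      z=0.055 if st[i,4]>3000 else .03
      w=np.array([onz(C,*p,z)[:2] for p in b]);
      print(st[i],ce[i].round(1),"rect",np.round(r[0],1),np.round(r[1],1),round(r[2],1),"ctr",onz(C,*r[0],z),"sides",np.linalg.norm(w[1]-w[0]),np.linalg.norm(w[2]-w[1]),"yaw",np.arctan2(*(w[1]-w[0])[::-1]),np.arctan2(*(w[2]-w[1])[::-1]))
# oblong pixels
print(hsv[266,405:425,:].tolist())
```

```text
[149  94  45  64 645] [170.9 125.7] rect [171.  125.7] [ 9.2 70.3] 32.0 ctr [0.7712 0.3235 0.03  ] sides 0.16210600354691973 0.022103570113048553 yaw -0.5418032830934949 -2.154663245848778
[372 108  36  43 725] [390.  128.7] rect [389.9 129.1] [18.2 41.6] 32.0 ctr [ 0.7513 -0.178   0.03  ] sides 0.09664825679417938 0.04146679127173443 yaw -0.5780972386480486 -2.173826118367547
[ 218  139   40   44 1253] [237.2 161.1] rect [236.7 159.2] [40.7 40.7] 8.7 ctr [0.6894 0.1714 0.03  ] sides 0.09377132148723323 0.09374768881296398 yaw -0.1436130726175331 -1.7483592850651246
[ 256  148   83   51 3030] [297.1 173.1] rect [297.4 173. ] [78.5 39.8] 8.7 ctr [0.6507 0.0324 0.055 ] sides 0.0887521577617854 0.17358281330138206 yaw -0.15461175225092164 -1.7478815509647727
[437 152  32  29 722] [452.4 166.1] rect [452.5 166. ] [28. 31.] 90.0 ctr [ 0.6634 -0.3143  0.03  ] sides 0.06916730530064068 0.0635931329503009 yaw -1.5930441003902203 3.0838608395649088
[ 336  160   43   45 1556] [356.9 182. ] rect [356.9 182.1] [39.1 39.9] 8.4 ctr [ 0.6315 -0.0996  0.03  ] sides 0.09070928495604282 0.087771024984
[... 993 characters left out ...]
69327
[401 252  25  28 385] [413.  265.7] rect [413.  265.7] [26.6 14.4] 59.0 ctr [ 0.4443 -0.2167  0.03  ] sides 0.03178144027539921 0.05689145175084614 yaw -1.055240809103119 -2.6362999595489107
[219 258  24  23 311] [230.5 268.5] rect [230.5 268.4] [16.9 18.4] 50.2 ctr [0.4447 0.1845 0.03  ] sides 0.04031879477678435 0.03753399265291892 yaw -0.8913209408490542 -2.444251681873617
[[6, 26, 98], [109, 29, 97], [108, 28, 108], [108, 27, 112], [108, 29, 113], [106, 25, 110], [105, 23, 110], [104, 25, 111], [108, 27, 112], [106, 25, 110], [106, 25, 111], [104, 25, 110], [108, 23, 111], [106, 25, 110], [106, 26, 109], [106, 25, 110], [15, 19, 108], [15, 110, 128], [16, 140, 133], [16, 141, 132]]
```

View pics/crop1.png

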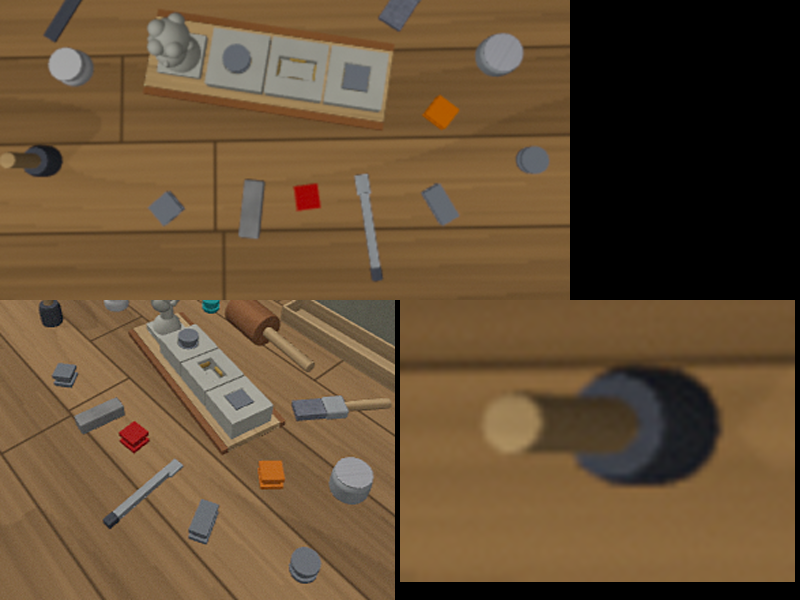

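The crop confirms the oblong cap at crop (440,204), two-tiered with a 28x54 outline; the bar at (252,208) is the stone. In the side view it is at (203,520). Next I'll measure the positions precisely.

```bash
cat >> h.py <<'E'
def blob(im,box,f):
    x0,y0,x1,y1=box; s=4
    sub=cv2.resize(im[y0:y1,x0:x1],None,fx=s,fy=s,interpolation=cv2.INTER_CUBIC).astype(int)
    m=f(sub[:,:,0],sub[:,:,1],sub[:,:,2]).astype(np.uint8)
    n,l,st,ce=cv2.connectedComponentsWithStats(m)
    i=1+np.argmax(st[1:,4]); c,_=cv2.findContours((l==i).astype(np.uint8),cv2.RETR_EXTERNAL,cv2.CHAIN_APPROX_NONE)
    c=max(c,key=len)[:,0].astype(np.float32)
    return (c+.5)/s-.5+np.array([x0,y0],np.float32)   # contour in px
def rectw(C,c,z):
    w=np.array([onz(C,*p,z)[:2] for p in c],np.float32); r=cv2.minAreaRect(w*1000)
    return r
def yawx(q): return 2*np.arctan2(q[2],q[1])
def move(p,yaw_y=None):
    """numbers for play_rows: target TCP p (world), yaw of tool y (mod pi)"""
    s=robot.observe();f=yawx(s["eef_rot"]);x=np.array([np.cos(f),np.sin(f)]);y=np.array([np.sin(f),-np.cos(f)])
    d=np.array(p)-s["tool_pos"]
    sp=0 if yaw_y is None else -(((yaw_y+np.pi/2-f)+np.pi/2)%np.pi-np.pi/2)
    return np.round([x@d[:2],y@d[:2],-d[2],sp],4), s["q"][6].round(2), s["time"]
E
python3 - <<'E'
from h import *
np.set_printoptions(precision=4,suppress=True)
T=np.load("top0.npy",allow_pickle=True).item();S=np.load("side0.npy",allow_pickle=True).item()
im=T["img"]
for n in (T,S): print("cam",ray(n,0,0)[0])
grey=lambda r,g,b:(b>r+3)&(r>50)
def rep(nm,C,box,f,z):
    c=blob(C["img"],box,f); r=rectw(C,c,z); print(nm,"px",c.mean(0),"ctr",np.round(r[0],1),"size",np.round(r[1],1),"ang",round(r[2],1)); 
rep("oblong",T,(395,245,432,285),grey,.03)
rep("oblongS",S,(312,290,348,332),lambda r,g,b:(b>r+3)&(r>80),.03)
rep("round",T,(265,155,292,183),grey,.073)
rep("square",T,(344,168,372,195),grey,.055)
rep("roundS",S,(305,168,330,188),lambda r,g,b:(b>r+3)&(r>80),.073)
rep("squareS",S,(340,212,370,232),grey,.055)
rep("dummyhead",T,(125,220,170,255),lambda r,g,b:(b>=r)&(r<80),.03)
for u,v in [(318,176),(313,173),(278,169),(278,158),(265,169),(300,160)]: print(u,v,im[v,u])
print(im[238,115:165].tolist())
print(S["img"][308:312,318:346].tolist()[0])
E
```

```text
cam [ 0.5015 -0.0179  0.953 ]
cam [ 0.1757 -0.508   0.6929]
oblong px [412.9504 265.7299] ctr [ 444.2 -216.6] size [54.9 29.2] ang 29.3
oblongS px [330.3082 309.7407] ctr [ 443.  -222.4] size [53.7 30.3] ang 28.9
round px [277.4924 168.6297] ctr [658.1  74. ] size [41.8 38.6] ang 44.6
square px [357.0592 181.3548] ctr [629.6 -97.9] size [35.9 36.2] ang 80.1
roundS px [317.7095 175.493 ] ctr [658.   72.9] size [38.2 36.8] ang 50.0
squareS px [355.1997 222.428 ] ctr [ 628.1 -100. ] size [36.7 36.4] ang 80.0
dummyhead px [147.72   237.0463] ctr [517.3 369.2] size [52.7 43.4] ang 89.0
318 176 [147 147 137]
313 173 [148 148 138]
278 169 [ 97 102 109]
278 158 [144 144 135]
265 169 [146 145 136]
300 160 [124 112  91]
[[132, 100, 60], [131, 98, 58], [131, 97, 58], [131, 97, 59], [135, 103, 64], [158, 129, 86], [163, 134, 91], [161, 133, 89], [161, 132, 88], [159, 131, 87], [159, 131, 89], [158, 130, 87], [158, 130, 87], [156, 129, 85], [122, 97, 63], [86, 68, 42], [75, 60, 37], [77, 62, 39], [77, 61, 39], [76, 60, 38], [79, 62, 39], [77, 61, 40], [76, 59, 40], [76, 60, 41], [77, 61, 41], [75, 61, 39], [78, 62, 41], [78, 62, 40], [74, 60, 37], [76, 60, 40], [75, 58, 36], [81, 65, 45], [67, 66, 67], [62, 66, 72], [63, 65, 74], [61, 64, 72], [44, 46, 54], [31, 35, 36], [29, 29, 35], [29, 31, 36], [26, 29, 31], [29, 29, 33], [28, 28, 32], [24, 29, 30], [26, 29, 32], [26, 28, 31], [64, 50, 40], [122, 91, 55], [129, 96, 57], [132, 99, 58]]
[[142, 113, 78], [144, 112, 76], [145, 112, 72], [149, 112, 73], [122, 106, 91], [107, 110, 116], [101, 108, 114], [107, 111, 115], [115, 119, 121], [104, 107, 112], [106, 110, 114], [113, 113, 119], [103, 108, 113], [108, 111, 115], [105, 107, 115], [103, 108, 112], [105, 108, 111], [113, 114, 121], [110, 115, 117], [78, 80, 85], [80, 86, 93], [110, 95, 76], [141, 107, 71], [140, 109, 75], [136, 103, 68], [137, 105, 73], [138, 107, 69], [144, 115, 78]]
```

Run:
```python
from h import *
print(move([.444,-.218,.20],np.radians(119.2)))
```

```text
(array([ 0.3512, -0.3763,  0.1031, -0.1847]), np.float64(-0.08), 0.1)
```

play_rows(
  plan=[0.351,-0.376,0.05,-0.185,0.0854,0.351,-0.376,0.05,-0.185,0.0854,0.351,-0.376,0.05,-0.185,0.0854,0.351,-0.376,0.05,-0.185,0.0854,0.351,-0.376,0.05,-0.185,0.0854,0.351,-0.376,0.05,-0.185,0.0854,0.351,-0.376,0.05,-0.185,0.0854,0.351,-0.376,0.05,-0.185,0.0854,0.351,-0.376,0.103,-0.185,0.0854,0.351,-0.376,0.103,-0.185,0.0854,0.351,-0.376,0.103,-0.185,0.0854],
)

```text
time: 1.48
tool_pos: [0.4437, -0.2199, 0.2016]
eef_rot: [0.0, 0.968, 0.252, -0.0]
force: [-0.7, 0.1, 1.5]
finger_gap: 0.0853
gripper_force: 0.0
```

```bash
cat >> h.py <<'E'
def wray(c,u,v):
    K=c["K"];E=np.array(c["extrinsics"]);R=E[:3,:3];t=E[:3,3]
    a=np.array([(u-K[0][2])/K[0][0],(v-K[1][2])/K[1][1]]);th=np.hypot(*a)
    d=np.array([a[0]/th*np.sin(th),-a[1]/th*np.sin(th),-np.cos(th)]) if th>1e-9 else np.array([0,0,-1.])
    return -R.T@t,R.T@d
def wonz(c,u,v,z):
    o,d=wray(c,u,v); return o+d*(z-o[2])/d[2]
def wproj(c,p):
    K=c["K"];E=np.array(c["extrinsics"]);q=E[:3,:3]@np.array(p)+E[:3,3]
    r=np.hypot(q[0],q[1]);th=np.arctan2(r,-q[2])
    return np.array([K[0][2]+K[0][0]*th*q[0]/r,K[1][2]-K[1][1]*th*q[1]/r])
def wrect(C,box,f,z):
    c=blob(C["img"],box,f); w=np.array([wonz(C,*p,z)[:2] for p in c],np.float32)
    r=cv2.minAreaRect(w*1000); return c.mean(0),np.round(r[0],1),np.round(r[1],1),round(r[2],1)
E
python3 - <<'E'
from h import *
np.set_printoptions(precision=4,suppress=True)
c=read_camera("wrist");save(c,"w1.png");np.save("w1.npy",c,allow_pickle=True)
print(c["K"],wray(c,0,0)[0],robot.observe()["tool_pos"])
p=wproj(c,[.444,-.218,.03]);print(p)
x,y=p.astype(int)
for dz in (.03,): print(wrect(c,(x-60,y-60,x+60,y+60),lambda r,g,b:(b>r+3)&(r>80),dz))
print(move([.444,-.218,.087],np.radians(119.2)))
E
```

```text
[[309.7069   0.     318.8842]
 [  0.     309.7069 198.9533]
 [  0.       0.       1.    ]] [ 0.5169 -0.1789  0.2716] [ 0.4438 -0.2203  0.2021]
[317.1909 198.0741]
(array([318.3747, 197.4106], dtype=float32), array([ 443.9, -219.1]), array([53.6, 27.5]), 29.1)
(array([ 0.0012, -0.0019,  0.1151, -0.0019]), np.float64(-0.79), 1.525)
```

View pics/w1.png

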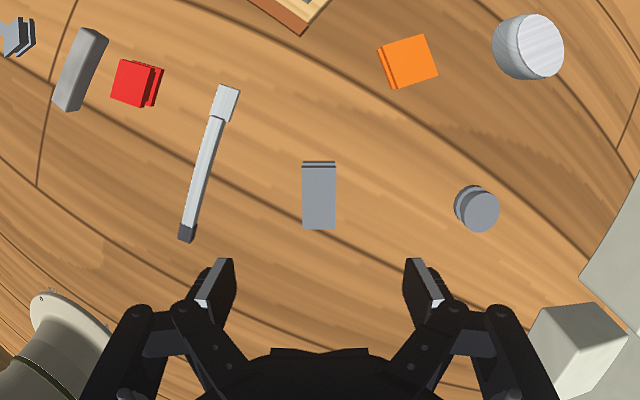

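The wrist view shows the cap alone at about (318,197), and the measured size matches. The centre is (0.4439,-0.2191) with the long axis at 29.1°.

play_rows(
  plan=[0.0006,-0.001,0.055,0,0.06,0.0006,-0.001,0.09,0,0.05,0.0006,-0.001,0.11,0,0.045,0.0006,-0.001,0.115,0,0.045,0.0006,-0.001,0.115,0,0.045,0.0006,-0.001,0.115,0,0.02,0.0006,-0.001,0.115,0,0.02,0.0006,-0.001,0.115,0,0.02,0.0006,-0.001,0.115,0,0.02,0.0006,-0.001,0.115,0,0.02],
)

```text
time: 2.78
tool_pos: [0.4444, -0.2182, 0.0873]
eef_rot: [0.001, 0.968, 0.252, 0.001]
force: [-1.2, -1.3, 7.0]
finger_gap: 0.0263
gripper_force: 58.6
```

Run:
```python
from h import *
np.set_printoptions(precision=4,suppress=True)
s=robot.observe();print(s["tool_pos"],s["finger_gap"],s["gripper_force"])
c=read_camera("wrist");save(c,"w2.png")
```

```text
[ 0.4444 -0.2182  0.0873] 0.026258390262052563 58.56633961200714
```

View pics/w2.png

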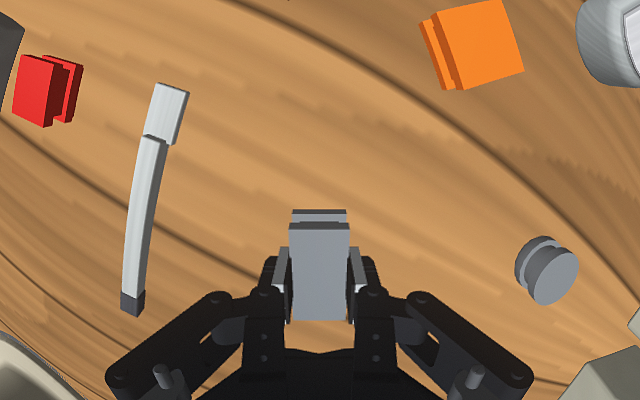

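The cap is held squarely: top plate at (319,270), gap about 26 mm. I'll lift it and hover short of the socket to measure.

Run:
```python
from h import *
print(move([.6265,-.111,.20],np.radians(-9.8)))
```

```text
(array([ 0.2112, -0.0048, -0.1127, -0.8904]), np.float64(-0.83), 2.825)
```

play_rows(
  plan=[0,0,-0.05,0,0.02,0,0,-0.113,0,0.02,0.06,0,-0.113,-0.18,0.02,0.12,0,-0.113,-0.36,0.02,0.18,-0.005,-0.113,-0.54,0.02,0.211,-0.005,-0.113,-0.72,0.02,0.211,-0.005,-0.113,-0.89,0.02,0.211,-0.005,-0.113,-0.89,0.02,0.211,-0.005,-0.113,-0.89,0.02,0.211,-0.005,-0.113,-0.89,0.02,0.211,-0.005,-0.113,-0.89,0.02],
)

```text
time: 4.2
tool_pos: [0.6256, -0.1104, 0.1991]
eef_rot: [0.0, 0.765, 0.644, -0.0]
force: [0.6, -1.0, -1.1]
finger_gap: 0.0263
gripper_force: 59.7
```

Run:
```python
from h import *
np.set_printoptions(precision=4,suppress=True)
c=read_camera("wrist");save(c,"w3.png");np.save("w3.npy",c,allow_pickle=True)
print(robot.observe()["tool_pos"],wproj(c,[.6435,-.0127,.055]),wproj(c,[.658,.0735,.073]))
print(move([.6435,-.0127,.2],np.radians(-9.8)))
```

```text
[ 0.6257 -0.1103  0.199 ] [320.3936  74.0163] [319.6698 -53.3493]
(array([ 0.0992,  0.0009, -0.001 , -0.0008]), np.float64(-0.37), 4.25)
```

View pics/w3.png

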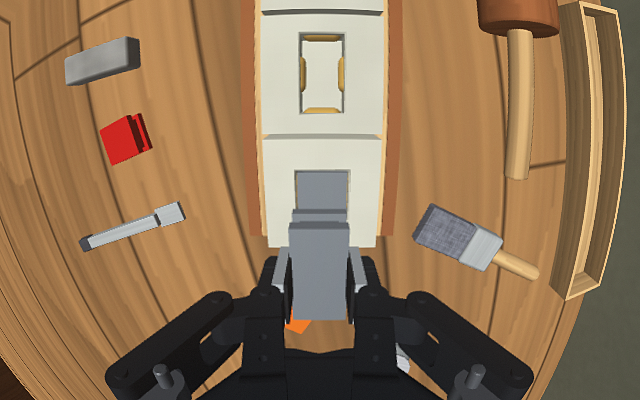

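The wrist view shows the oblong mouth spanning about (299-345, 33-113), with the held cap at (320,272). I'll measure both.

Run:
```python
from h import *
np.set_printoptions(precision=4,suppress=True)
c=np.load("w3.npy",allow_pickle=True).item()
im=c["img"]
print(im[73,292:352].sum(1)//3)
print(im[24:122,322].sum(1)//3)
for th in (195,180,165):
  print(th,wrect(c,(285,22,360,125),lambda r,g,b:((r+g+b)/3<th)|(r-b>40),.055))
print(wrect(c,(282,222,356,330),lambda r,g,b:(b>r+3)&(r>105)&(r<160),.1417))
```

```text
[211 211 211 211 213 206 183 130  99 124 111 100  79  96 164 221 212 210
 211 212 211 208 210 210 211 212 210 211 210 211 210 211 211 211 210 211
 210 211 212 210 209 209 209 211 214 203 119 127 140 144 151 136 158 204
 196 207 206 205 206 204]
[210 210 211 209 209 211 213 191 154 121  84 124 118 100  89  83  68 128
 229 215 213 211 214 213 213 214 212 212 212 212 211 211 211 212 211 210
 211 210 211 211 210 211 209 211 212 211 211 212 211 210 210 210 210 210
 209 210 211 209 210 209 208 209 209 209 209 209 209 210 210 210 209 210
 210 208 209 211 210 209 210 211 210 212 218 170 141 147 154 157 163 167
 213 212 209 210 210 210 209 210]
195 (array([321.324 ,  72.0306], dtype=float32), array([644.6, -11.6]), array([58.5, 32.5]), 80.2)
180 (array([321.1644,  72.1738], dtype=float32), array([644.4, -11.5]), array([58. , 31.7]), 80.1)
165 (array([320.9986,  72.4417], dtype=float32), array([644.2, -11.5]), array([57.4, 31.5]), 79.7)
(array([317.2161, 270.3608], dtype=float32), array([ 625. , -110.8]), array([54.2, 36.9]), 79.7)
```

Run:
```python
from h import *
print(move([.6445,-.0107,.1303],np.radians(-9.9)))
```

```text
(array([0.1014, 0.0015, 0.0687, 0.0009]), np.float64(-0.37), 4.25)
```

play_rows(
  plan=[0.05,0.0015,0,0,0.02,0.101,0.0015,0,0,0.02,0.101,0.0015,0.03,0,0.02,0.101,0.0015,0.05,0,0.02,0.101,0.0015,0.05,0,0.02,0.101,0.0015,0.05,0,0.02],
)

```text
time: 5.0
tool_pos: [0.6447, -0.0118, 0.1493]
eef_rot: [0.0, 0.765, 0.644, 0.0]
force: [-0.5, -0.4, -0.4]
finger_gap: 0.0264
gripper_force: 59.7
```

Run:
```python
from h import *
print(move([.6445,-.0107,.1303],np.radians(-9.9)))
s=robot.observe();print(s["tool_pos"],s["force"])
```

```text
(array([ 0.0011, -0.0004,  0.019 ,  0.0005]), np.float64(-0.54), 5.0)
[ 0.64466557 -0.01181181  0.1492621 ] [-0.47538834 -0.40709336 -0.41185753]
```

play_rows(
  plan=[0.001,0,0.004,0,0.02,0.001,0,0.007,0,0.02,0.001,0,0.01,0,0.02,0.001,0,0.013,0,0.02,0.001,0,0.0155,0,0.02,0.001,0,0.0175,0,0.02,0.001,0,0.0185,0,0.02,0.001,0,0.0185,0,0.02],
)

```text
time: 6.0
tool_pos: [0.6448, -0.0103, 0.1305]
eef_rot: [0.0, 0.765, 0.644, 0.0]
force: [0.8, -1.3, 1.4]
finger_gap: 0.0265
gripper_force: 59.8
```

Run:
```python
from h import *
s=robot.observe();print(s["tool_pos"],s["force"],s["finger_gap"])
c=read_camera("wrist");save(c,"w4.png")
S=read_camera("side")["img"][150:260,270:400];cv2.imwrite("pics/w4s.png",np.hstack([cv2.resize(S,(400,338),interpolation=cv2.INTER_CUBIC),c["img"][62:400,120:520]])[:,:,::-1])
```

```text
[ 0.64483743 -0.01029804  0.13045693] [ 0.75986397 -1.3048459   1.37387331] 0.026450713238143537
```

View pics/w4s.png

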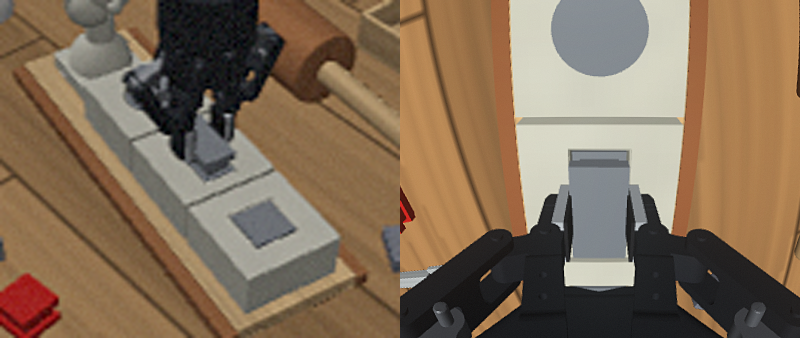

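The cap's foot sits inside the mouth with no side load. Now I'll release and lift straight up.

play_rows(
  plan=[0,0,0,0,0.04,0,0,0,0,0.05,0,0,0,0,0.05,0,0,-0.02,0,0.06,0,0,-0.06,0,0.06,-0.05,0,-0.1,0,0.06,-0.1,0,-0.12,0,0.06,-0.1,0,-0.12,0,0.06,-0.1,0,-0.12,0,0.06],
)

```text
time: 7.22
tool_pos: [0.6276, -0.1083, 0.2514]
eef_rot: [0.0, 0.765, 0.644, 0.001]
force: [0.2, 0.1, 0.4]
finger_gap: 0.0597
gripper_force: 0.0
```

Run:
```python
from h import *
np.set_printoptions(precision=4,suppress=True)
c=read_camera("wrist");save(c,"w5.png");np.save("w5.npy",c,allow_pickle=True)
T=read_camera("top");S=read_camera("side")
print(robot.observe()["tool_pos"])
for p,z,hw in (([.6444,-.0115,.073],.073,45),([.658,.0735,.073],.073,45)):
    x,y=wproj(c,p).astype(int); print(x,y)
    print(wrect(c,(x-hw,max(0,y-hw),x+hw,y+hw),lambda r,g,b:(b>r+2)&(r>95)&(r+g+b<480),z))
grey=lambda r,g,b:(b>r+3)&(r>80)
print([np.round(v,1) for v in rectw(T,blob(T["img"],(305,163,332,190),grey),.073)], [np.round(v,1) for v in rectw(S,blob(S["img"],(320,180,350,212),grey),.073)])
print(move([.517,.365,.30],None))
# dummy handle top (wood bright) & axis
cc=blob(T["img"],(115,225,135,250),lambda r,g,b:(r>145));print("top handle",cc.mean(0),[np.round(v,1) for v in rectw(T,cc,.132)])
cc=blob(T["img"],(125,220,170,255),lambda r,g,b:(b>=r)&(r<80));print(cc[:,0].min(),cc[:,0].max(),cc[:,1].min(),cc[:,1].max())
```

```text
[ 0.6276 -0.1068  0.2502]
318 78
(array([319.1397,  79.26  ], dtype=float32), array([644.5, -12. ]), array([53.4, 27.8]), 80.4)
317 -22
(array([318.6238,   1.479 ], dtype=float32), array([655.5,  51.6]), array([ 3.9, 21.6]), 80.2)
[array([643.2, -10.8]), array([53.7, 30.7]), np.float64(79.9)] [array([642.8, -13.3]), array([55.4, 29.1]), np.float64(79.6)]
(array([ 0.4466, -0.1883, -0.0498,  0.    ]), np.float64(-0.34), 7.375)
top handle [123.9477 236.6341] [array([516.3, 375.5]), array([19.2, 18.8]), np.float64(89.0)]
136.625 160.125 227.125 246.625
```

View pics/w5.png

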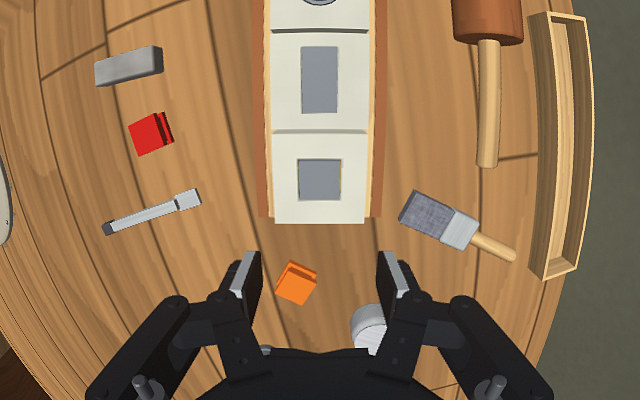

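Both caps now stand proud: oblong at (319,79), matching size at z=0.073, and the round cap's edge is at the top of the frame. Next I'll hover near the dummy.

play_rows(
  plan=[0.06,0,-0.03,0,0.07,0.12,-0.04,-0.05,0,0.0854,0.18,-0.08,-0.05,0,0.0854,0.235,-0.11,-0.05,0,0.0854,0.29,-0.14,-0.05,0,0.0854,0.33,-0.175,-0.05,0,0.0854,0.357,-0.19,-0.05,0,0.0854,0.357,-0.19,-0.05,0,0.0854,0.357,-0.19,-0.05,0,0.0854,0.357,-0.19,-0.05,0,0.0854],
)

```text
time: 8.62
tool_pos: [0.5016, 0.2745, 0.3001]
eef_rot: [0.0, 0.765, 0.644, -0.0]
force: [0.2, -0.2, 0.0]
finger_gap: 0.0854
gripper_force: 0.0
```

Run:
```python
from h import *
np.set_printoptions(precision=4,suppress=True)
c=read_camera("wrist");save(c,"w6.png");np.save("w6.npy",c,allow_pickle=True)
print(robot.observe()["tool_pos"],robot.observe()["q"][6])
p=wproj(c,[.516,.3745,.132]);print(p,wproj(c,[.516,.3745,.04]))
```

```text
[0.5016 0.2745 0.3001] -1.007749495075086
[315.2626  73.9122] [316.2531  79.996 ]
```

View pics/w6.png

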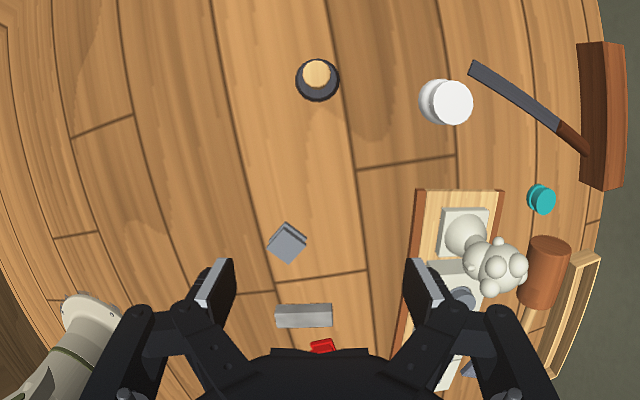

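The dummy is upright and clear: handle end at (317,73), head at (318,80). Next I'll fix its axis.

Run:
```python
from h import *
np.set_printoptions(precision=4,suppress=True)
c=np.load("w6.npy",allow_pickle=True).item()
print(wrect(c,(297,54,338,92),lambda r,g,b:(r>185)&(r-b>30)&(b>90)&False|((r>200)&(r-b>40)),.132))
k=blob(c["img"],(288,50,348,108),lambda r,g,b:(r<110)&(abs(r-b)<30)); hull=cv2.convexHull(k)[:,0]
print(hull.min(0),hull.max(0))
# bottom rim of head seen at nearest edge z=.048 top ring: fit
w=np.array([wonz(c,*p,.048)[:2] for p in hull],np.float32)*1000; print(cv2.minEnclosingCircle(w))
print(wrect(c,(297,54,338,92),lambda r,g,b:(r>200)&(r-b>40),.132)[1])
print(move([.516,.3745,.144],None))
```

```text
(array([315.8317,  73.2451], dtype=float32), array([516.7, 375.1]), array([19.9, 20.1]), 79.9)
[295.125  58.125] [339.375 101.125]
((516.8763427734375, 374.3119812011719), 22.738046646118164)
[516.7 375.1]
(array([ 0.101 , -0.003 ,  0.1561,  0.    ]), np.float64(-1.01), 8.675)
```

play_rows(
  plan=[0.05,-0.0024,0,0,0.0854,0.1016,-0.0024,0,0,0.0854,0.1016,-0.0024,0.05,0,0.0854,0.1016,-0.0024,0.1,0,0.0854,0.1016,-0.0024,0.14,0,0.0854,0.1016,-0.0024,0.156,0,0.07,0.1016,-0.0024,0.156,0,0.05,0.1016,-0.0024,0.156,0,0.01,0.1016,-0.0024,0.156,0,0.01,0.1016,-0.0024,0.156,0,0.01,0.1016,-0.0024,0.156,0,0.01,0.1016,-0.0024,0.156,0,0.01],
)

```text
time: 10.18
tool_pos: [0.5168, 0.3765, 0.1462]
eef_rot: [0.0, 0.765, 0.644, 0.001]
force: [1.0, -0.8, 7.7]
finger_gap: 0.0207
gripper_force: 58.4
```

Run:
```python
from h import *
s=robot.observe();print(s["tool_pos"],s["finger_gap"],s["gripper_force"],s["force"])
print(move([.628,-.10,.30],None))
```

```text
[0.51684573 0.37651446 0.14620448] 0.02068019255371781 58.39764654636383 [ 1.01879931 -0.8321089   7.69547198]
(array([-0.4506,  0.1908, -0.1538,  0.    ]), np.float64(-1.22), 10.175)
```

Run:
```python
from h import *
print(move([.6447,-.0103,.24],None))
```

```text
(array([-0.3594,  0.1919, -0.0938,  0.    ]), np.float64(-1.22), 10.175)
```

play_rows(
  plan=[0,0,-0.05,0,0.01,0,0,-0.1,0,0.01,0,0,-0.15,0,0.01,0,0,-0.18,0,0.01,-0.05,0.027,-0.18,0,0.01,-0.1,0.053,-0.18,0,0.01,-0.15,0.08,-0.18,0,0.01,-0.2,0.107,-0.18,0,0.01,-0.25,0.133,-0.18,0,0.01,-0.3,0.16,-0.18,0,0.01,-0.34,0.181,-0.18,0,0.01,-0.359,0.192,-0.18,0,0.01],
)

```text
time: 11.68
tool_pos: [0.6441, -0.0139, 0.3242]
eef_rot: [0.0, 0.766, 0.643, -0.001]
force: [-0.4, 0.1, -4.3]
finger_gap: 0.021
gripper_force: 60.0
```

play_rows(
  plan=[0,0,0,0,0.01,0,0,0.04,0,0.01,0,0,0.083,0,0.01,0,0,0.083,0,0.01,0,0,0.083,0,0.01],
)

```text
time: 12.3
tool_pos: [0.6447, -0.0088, 0.2428]
eef_rot: [0.0, 0.764, 0.645, 0.001]
force: [0.2, 0.2, -4.0]
finger_gap: 0.0206
gripper_force: 60.0
```

Run:
```python
from h import *
np.set_printoptions(precision=4,suppress=True)
s=robot.observe();print(s["tool_pos"],s["finger_gap"],s["gripper_force"],s["force"],s["moment"])
print(move([.6447,-.0103,.24],None))
c=read_camera("wrist");S=read_camera("side")
im=S["img"][60:260,230:420];cv2.imwrite("pics/w7.png",np.hstack([cv2.resize(im,(380,400),interpolation=cv2.INTER_CUBIC),c["img"][:,120:540]])[:,:,::-1])
```

```text
[ 0.6447 -0.0088  0.2428] 0.02058133851785429 60.02005219459534 [ 0.187   0.1678 -3.9954] [ 0.0265 -0.0414 -0.0044]
(array([-0.0014,  0.0003,  0.0028,  0.    ]), np.float64(-0.5), 12.3)
```

View pics/w7.png

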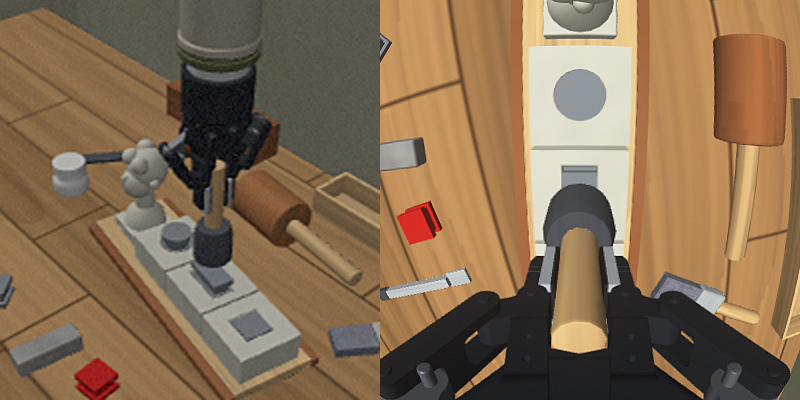

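Last view: the dummy hangs straight (side crop (213,205)) directly over the oblong cap, and the round cap is at wrist crop (580,95). All 10 pictures are now used, so I continue by numbers. Pressing the oblong cap.

Run:
```python
from h import *
c=read_camera("wrist");x,y=wproj(c,[.6593,.0742,.073]).astype(int)
print(x,y,wrect(c,(x-45,max(0,y-45),x+45,y+45),lambda r,g,b:(b>r+2)&(r>95)&(r+g+b<480),.073))
```

```text
318 95 (array([318.65894,  93.94287], dtype=float32), array([659.6,  75.2]), array([39. , 39.1]), 80.7)
```

play_rows(
  plan=[-0.0014,0,0.01,0,0.01,-0.0014,0,0.018,0,0.01,-0.0014,0,0.021,0,0.01,-0.0014,0,0.023,0,0.01,-0.0014,0,0.025,0,0.01,-0.0014,0,0.026,0,0.01],
)

```text
time: 13.2
tool_pos: [0.6445, -0.0115, 0.2163]
eef_rot: [0.001, 0.765, 0.644, 0.001]
force: [-1.5, 0.1, 6.2]
finger_gap: 0.0205
gripper_force: 61.1
```

play_rows(
  plan=[0.001,0,0.001,0,0.01,0.001,0,0.002,0,0.01,0.001,0,0.003,0,0.01,0.001,0,0.004,0,0.01],
)

```text
time: 13.7
tool_pos: [0.644, -0.0108, 0.2109]
eef_rot: [-0.0, 0.765, 0.644, -0.0]
force: [-0.3, -0.4, -2.4]
finger_gap: 0.0204
gripper_force: 60.5
```

It passed the rollers. I'll continue to the floor.

play_rows(
  plan=[0,0,0.003,0,0.01,0,0,0.006,0,0.01,0,0,0.008,0,0.01,0,0,0.01,0,0.01,0,0,0.012,0,0.01,0,0,0.014,0,0.01],
)

```text
time: 14.45
tool_pos: [0.6443, -0.0105, 0.201]
eef_rot: [0.001, 0.765, 0.644, 0.0]
force: [-14.1, -0.9, 45.7]
finger_gap: 0.0206
gripper_force: 65.5
```

play_rows(
  plan=[0,0,-0.02,0,0.01,0,0,-0.05,0,0.01,0.045,0,-0.05,0,0.01,0.088,0.0004,-0.05,0,0.01,0.088,0.0004,-0.05,0,0.01,0.088,0.0004,-0.05,0,0.01],
)

```text
time: 15.2
tool_pos: [0.6592, 0.0757, 0.247]
eef_rot: [0.0, 0.765, 0.644, -0.001]
force: [-0.5, -1.2, -4.9]
finger_gap: 0.0208
gripper_force: 60.3
```

Run:
```python
from h import *
s=robot.observe();print(s["tool_pos"],s["force"])
print(move([.6597,.0763,.24],None))
c=read_camera("top");g=lambda r,g,b:(b>r+3)&(r>80)
for z in(.055,.073):print([np.round(v,1) for v in rectw(c,blob(c["img"],(305,163,332,190),g),z)])
c=read_camera("side")
for z in(.055,.073):print([np.round(v,1) for v in rectw(c,blob(c["img"],(318,185,352,220),g),z)])
```

```text
[0.65918721 0.07571401 0.24699155] [-0.47670878 -1.18654659 -4.89443007]
(array([0.0007, 0.0004, 0.007 , 0.    ]), np.float64(-0.61), 15.2)
[array([651.7, -36.7]), array([8.8, 6.4]), np.float64(35.3)]
[array([648.6, -36.3]), array([8.7, 6.3]), np.float64(35.3)]
[array([642.8, -13. ]), array([54.4, 28.2]), np.float64(79.9)]
[array([629.6, -26.9]), array([52.9, 27.4]), np.float64(79.9)]
```

By the side view the oblong cap is flush (it falls at the same centre when cast at z=0.055). Now the round cap.

play_rows(
  plan=[0.0007,0.0004,0.012,0,0.01,0.0007,0.0004,0.022,0,0.01,0.0007,0.0004,0.026,0,0.01,0.0007,0.0004,0.029,0,0.01,0.0007,0.0004,0.031,0,0.01,0.0007,0.0004,0.033,0,0.01,0.0007,0.0004,0.034,0,0.01,0.0007,0.0004,0.035,0,0.01],
)

```text
time: 16.3
tool_pos: [0.66, 0.0765, 0.2123]
eef_rot: [0.0, 0.765, 0.644, 0.0]
force: [0.2, 0.1, -1.6]
finger_gap: 0.0206
gripper_force: 60.7
```

play_rows(
  plan=[0,0,0.003,0,0.01,0,0,0.006,0,0.01,0,0,0.008,0,0.01,0,0,0.01,0,0.01,0,0,0.012,0,0.01,0,0,0.013,0,0.01,0,0,0.013,0,0.01],
)

```text
time: 17.18
tool_pos: [0.66, 0.0766, 0.2012]
eef_rot: [0.0, 0.765, 0.644, 0.0]
force: [-5.1, -1.8, 11.8]
finger_gap: 0.0206
gripper_force: 62.3
```

play_rows(
  plan=[0,0,0.0015,0,0.01,0,0,0.0015,0,0.01,0,0,-0.02,0,0.01,0,0,-0.06,0,0.01,0,0,-0.1,0,0.01,0,0,-0.12,0,0.01,-0.05,0,-0.12,0,0.01,-0.1,0,-0.12,0,0.01,-0.13,0,-0.12,0,0.01,-0.13,0,-0.12,0,0.01,-0.13,0,-0.12,0,0.01],
)

```text
time: 18.55
tool_pos: [0.6379, -0.0508, 0.3194]
eef_rot: [-0.0, 0.765, 0.644, 0.0]
force: [0.2, 0.1, -3.9]
finger_gap: 0.0207
gripper_force: 60.3
```

Run:
```python
from h import *
np.set_printoptions(precision=4,suppress=True)
s=robot.observe();print(s["tool_pos"],s["force"],s["finger_gap"])
g=lambda r,g,b:(b>r+3)&(r>80)
c=read_camera("side");
for z in(.055,.073):print("roundS",[np.round(v,1) for v in rectw(c,blob(c["img"],(300,165,332,195),g),z)],"obS",[np.round(v,1) for v in rectw(c,blob(c["img"],(318,185,352,220),g),z)])
w=read_camera("wrist");np.save("w8.npy",w,allow_pickle=True)
for p in([.6594,.075,.055],[.6444,-.012,.055]):
  x,y=wproj(w,p).astype(int)
  print(x,y,wrect(w,(x-42,max(0,y-42),x+42,y+42),lambda r,g,b:(b>r+2)&(r>95)&(r+g+b<480),.055),wrect(w,(x-42,max(0,y-42),x+42,y+42),lambda r,g,b:(b>r+2)&(r>95)&(r+g+b<480),.073))
print(move([.517,.376,.30],None))
```

```text
[ 0.6379 -0.0508  0.3194] [ 0.1837  0.1148 -3.8758] 0.020668179439447824
roundS [array([658.8,  74.1]), array([37.2, 38.5]), np.float64(43.0)] obS [array([642.9, -13.3]), array([54.8, 28.4]), np.float64(80.5)]
roundS [array([645.2,  57.7]), array([36.1, 37.4]), np.float64(43.0)] obS [array([629.8, -27.3]), array([53.3, 27.6]), np.float64(80.5)]
318 56 (array([319.1306,  57.1008], dtype=float32), array([659.6,  75.5]), array([39. , 38.4]), 80.2) (array([319.1306,  57.1008], dtype=float32), array([659.2,  73.2]), array([36.9, 36.3]), 80.2)
318 137 (array([319.1386, 136.7517], dtype=float32), array([644.8, -11.2]), array([53.7, 27.9]), 80.2) (array([319.1386, 136.7517], dtype=float32), array([645.1,  -8.9]), array([50.8, 26.4]), 80.2)
(array([ 0.3996, -0.191 ,  0.0194,  0.    ]), np.float64(-0.39), 18.65)
```

Both caps are flush by the wrist and side views. I'll return the dummy to its original clear spot.

play_rows(
  plan=[0.05,-0.024,0,0,0.01,0.1,-0.048,0,0,0.01,0.15,-0.072,0,0,0.01,0.2,-0.096,0,0,0.01,0.25,-0.12,0,0,0.01,0.3,-0.144,0,0,0.01,0.35,-0.168,0,0,0.01,0.38,-0.182,0,0,0.01,0.4,-0.191,0,0,0.01,0.4,-0.191,0.06,0,0.01,0.4,-0.191,0.12,0,0.01,0.4,-0.191,0.15,0,0.01],
)

```text
time: 20.15
tool_pos: [0.517, 0.3739, 0.1661]
eef_rot: [0.0, 0.765, 0.644, -0.002]
force: [0.9, 0.1, -4.8]
finger_gap: 0.0206
gripper_force: 59.9
```

play_rows(
  plan=[0,0,0.006,0,0.01,0,0,0.012,0,0.01,0,0,0.012,0,0.01],
)

```text
time: 20.52
tool_pos: [0.5182, 0.3754, 0.1585]
eef_rot: [0.0, 0.765, 0.644, 0.001]
force: [-0.3, -0.8, -3.9]
finger_gap: 0.0204
gripper_force: 60.0
```

play_rows(
  plan=[0,0,0.005,0,0.01,0,0,0.009,0,0.01,0,0,0.011,0,0.01,0,0,0.012,0,0.01,0,0,0.0125,0,0.01,0,0,0.0125,0,0.01],
)

```text
time: 21.28
tool_pos: [0.5177, 0.3752, 0.1462]
eef_rot: [0.0, 0.765, 0.644, 0.0]
force: [-2.3, -2.2, 9.8]
finger_gap: 0.0206
gripper_force: 61.9
```

play_rows(
  plan=[0,0,-0.002,0,0.01,0,0,-0.002,0,0.03,0,0,-0.002,0,0.05,0,0,-0.002,0,0.07,0,0,-0.002,0,0.07,0,0,-0.03,0,0.08,0,0,-0.08,0,0.08,0,0,-0.13,0,0.08,-0.05,0,-0.16,0,0.08,-0.1,0,-0.16,0,0.08,-0.1,0,-0.16,0,0.08,-0.1,0,-0.16,0,0.08],
)

```text
time: 22.78
tool_pos: [0.5008, 0.277, 0.3051]
eef_rot: [-0.0, 0.765, 0.644, 0.0]
force: [0.8, 1.1, -0.1]
finger_gap: 0.08
gripper_force: 0.0
```

Run:
```python
from h import *
np.set_printoptions(precision=4,suppress=True)
s=robot.observe();print(s["time"],s["tool_pos"],s["force"],s["finger_gap"])
c=read_camera("wrist");x,y=wproj(c,[.517,.3745,.12]).astype(int)
print(x,y,wrect(c,(x-22,y-22,x+22,y+18),lambda r,g,b:(r>200)&(r-b>40),.132))
k=blob(c["img"],(x-30,max(0,y-25),x+30,y+35),lambda r,g,b:(r<110)&(abs(r-b)<30)); w=np.array([wonz(c,*p,.048)[:2] for p in cv2.convexHull(k)[:,0]],np.float32)*1000
print(cv2.minEnclosingCircle(w))
T=read_camera("top");T0=np.load("top0.npy",allow_pickle=True).item()
S=read_camera("side");S0=np.load("side0.npy",allow_pickle=True).item()
for a,b in((T,T0),(S,S0)):
  d=(cv2.absdiff(cv2.GaussianBlur(a["img"],(5,5),0),cv2.GaussianBlur(b["img"],(5,5),0)).max(2)>35).astype(np.uint8)
  n,l,st,ce=cv2.connectedComponentsWithStats(d); print([list(map(int,q)) for q in st[1:] if q[4]>25])
```

```text
22.775 [0.5008 0.277  0.3051] [ 0.8458  1.1431 -0.0786] 0.07996482250130907
318 78 (array([318.7765,  78.7326], dtype=float32), array([517.2, 373.5]), array([20.2, 19.9]), 73.0)
((517.4423828125, 372.8333435058594), 22.765893936157227)
[[307, 170, 22, 14, 212], [0, 181, 159, 219, 19628], [0, 227, 16, 16, 168], [402, 253, 23, 26, 331]]
[[0, 0, 8, 8, 58], [0, 29, 13, 58, 658], [175, 38, 66, 73, 2216], [0, 88, 13, 37, 416], [0, 138, 17, 92, 1251], [311, 171, 15, 8, 61], [313, 180, 11, 4, 30], [328, 195, 7, 5, 28], [332, 201, 9, 8, 39], [0, 228, 12, 20, 155], [14, 233, 29, 33, 257], [0, 268, 46, 79, 1732], [54, 281, 18, 26, 90], [318, 298, 22, 31, 426]]
```

The dummy stands upright: its handle end (517.2,373.5) and head (517.4,372.8) line up. The only changes in the scene are the expected ones, so I'm handing in.

```bash
python3 -c "
from workcell import close_job
print(close_job())"
```

```text
the job is handed in; nothing more can be done
None
```

I pressed the oblong and round caps home with the dummy, flush by camera measurement. The dummy is back upright on its head, the camera check showed nothing else moved, and I handed the job in at about 23 s.

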